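# Set the closing height of a staking press with a thickness gauge

## Robot

A 6-joint arm with a two-finger parallel gripper is mounted at the origin on the work surface. World frame = base frame: x ahead of the robot, y to its left, z up, the work surface at z = 0. Lengths are in m, angles in rad, forces in N, time in s.
With the tool pointing down it reaches from about 0.4 to 0.825 m from the base axis. Payload 7 kg.
Tool frame: the origin (TCP) lies between the finger pads; the fingertips stand arm.nose_length ahead of it and the grasp point (between the pads) is the TCP (arm.nose_length is the distance from the TCP to the fingertips, in m); x points along the fingers, z is the direction in which the jaws open and shut, and the axes are right-handed (so a half turn about x gives the same grasp; the last joint's range is limited). The gripper opens to 88 mm and grips with 3 to 60 N. Pads are 19 mm wide; open, the fingers measure 130 mm over their backs; the gripper's body (78 mm by 193 mm) begins 47 mm behind the grasp point.
Start: joints at [-0.819, 0.359, 0.012, 0, -1.224, -0.288], TCP at [0.302, -0.604, 0.246] pointing down, gripper open.
Joint ranges: [-3.07, 3.07], [-1.43, 2.12], [-1.02, 1.25], [-3.03, 1.67], [-3.05, -0], [-3.03, 3.03]. Speed limits (rad/s): [2.39, 2.39, 3.01, 3.14, 3.14, 3.14].

## Interface

Orientations are given as [roll, pitch, yaw] about the fixed x, y, z axes, in that order (R = Rz(yaw) Ry(pitch) Rx(roll)).
In Python, from station import arm, viewer, spotter gives the robot as it stands.
- The arm moves only by the shell command python3 -m handwheel 'ROWS' [FORCE]. ROWS is a JSON object of lists of equal length, an entry for each row: "gripper": the gripper command: -1 is shut, 1 is fully open, values between are in proportion; "travel": the shift along the world's x, y, z each as a share of 500 mm, from -1 to 1, a list of three; "spin": the turn about the world's z as a share of 45 degrees, from -1 to 1. A call has 1 to 20 rows; each row is the pose to reach, as a shift and turn from the pose commanded when the call began; what a row does not reach only later rows make up. A row lasts 1/10 s, in which the tool goes at most 50 mm and 8.59 degrees, less where a joint would pass 70% of its speed; a pose out of reach is approached as far as the arm can. A call with a number of a shift or a turn outside -1 to 1 is refused whole. A call with a gripper value outside its range is refused whole. The fingers move at their own pace and stop on an object; FORCE is the grip in N (left out, the last holds). Time passes only in rows, so rows that repeat a pose let the fingers close. It gives the time, the measured TCP pose, the force and the opening at its end, in the units of the state.
- arm.get_state(): the state, without advancing time (a new reading comes with each control period).
- viewer.grab_frame(name): name is "side" or "top"; returns a dict with "pixels" (400x640x3 uint8, blue, green, red), "fx", "fy", "cx", "cy" (pixels), "k1" (the pictures are not rectified: a ray, as slopes to the right and down, at radius r is drawn at 1 + k1 r^2 times it, then the intrinsics apply), "eye" and "attitude" of the camera in the world. Camera axes: x right, y down, z forward; pixel columns grow to the right and rows downward; lengths in m; the calibration is good to about 2 mm. A picture is of the moment at which its call begins. There is no depth.
- arm.job_done(): hands the job in, once; it reports no verdict.
Trained networks look in the newest picture that a camera, given by its name, has taken for a name from the list of things; names that differ only in an ending like _2 or _b are one class to them, and where a whole thing is asked for, a point or a joint stands for the part that bears it (a point fixed in the world has none). Each returns a list of dicts, best first, with "conf" (0 to 1); they miss things now and then, are a little off and sometimes report something else, mostly with a low value. They report only what shows in the picture. A call takes as long as a camera call. They do not tell look-alikes from the thing itself.
- spotter.spot_in(camera, label): "rect" ([left, top, right, bottom] in pixels, round what is visible of it).
- spotter.tip_of(camera, label): "at" ([column, row] in pixels: a listed point, or the origin of a listed thing).
The state is a dict: "t": time; "q": joint angles; "qd": joint speeds; "joint_efforts": joint torques, N m; "eef_pos": TCP position; "ee_rot": TCP orientation; "force": force on the tool from outside, world axes, zero at the start; "moment": the same for the moment, N m; "width": finger opening in m.
Only numpy, scipy, OpenCV 4.12 (cv2) and the standard library are available. Lean on these libraries where they do the work, as an engineer would, in place of code of your own. Each camera call takes 0.05 s, during which the arm holds its last target.

## Task

The staking press is latched down and its punch stands too high. Pick up the thickness gauge, slide its blade flat over the press bed and under the punch, and wind the handwheel on top until the gauge just drags: it can still be drawn, but against a light, clear pull of about 6 newtons, and it must never be jammed hard. Then draw the gauge out through that drag, leave the handwheel at that setting, and lay the gauge flat on the desk clear of the press without disturbing the other things.

Things in the scene. Friction and masses are not known exactly. Their poses are not given: they have to be found in the camera images.
- press: Small grey cast C-frame bench press, fixed; foot 250 x 110 mm, 233 mm tall in all. Origin: on the desk under the punch axis. z up; +x points from the open throat to the column (46 mm wide, from x = 60 mm back), so the throat opens to -x. The head (radius 28 mm about the axis) begins 80 mm above the desk. The lever beside the head is latched down: leave it.
- bed (a point): Point on the flat top of the steel bed, straight under the punch, 40 mm above the desk. The bed is 70 mm wide (y of the press) and reaches from 140 mm in front (throat side, press -x) to 45 mm behind this point, so the whole gauge can lie flat on it.
- punch: Round-nosed steel punch, 22 mm thick, hanging over the bed. Origin: lowest point of its nose; axes as the press. At the start this point is 6.0 to 7.7 mm above the bed. It sits on a stiff spring in the ram: once it bears on the gauge its force grows by about 15 N for each mm that the ram is wound farther down. Over 28 N counts as jammed.
- wheel_hub (a point): Top of the hub of the black handwheel (disc radius 40 mm) on the adjusting screw, on the vertical punch axis. Clockwise seen from above lowers wheel, ram and punch by 4 mm a full turn, anticlockwise raises them. About half a turn to one turn is needed. It stays where it is left; its end stops lie beyond the useful range.
- crank_grip (a point): Point on the upright black crank handle of the handwheel: handle 13 to 14 mm thick, 37 mm tall, free to revolve about itself, this point 22 mm above its foot and 218 mm above the desk at the highest setting. It circles at radius 30 mm about the punch axis; the wheel rim's top is 22 mm below this point. About 2 N at the handle turn it.
- gauge: Thickness gauge: flat steel strip 150 x 20 x 4 mm, about 110 g, with an upright black grip near its tail. Origin: underside, middle of the strip; +x to the bare tip, z up. Grip 34 mm long (x), 14 mm wide (y), 4 to 42 mm above the underside. Friction about 0.4 (0.3 to 0.5) on each face: the pull to draw it is about 0.8 x the punch force; 4 to 7.5 N is right. Feel it on the move: at rest it fades.
- gauge_tip (a point): Middle of the strip's tip edge, on its underside, 75 mm ahead of the gauge origin. Pushed well in, it lies 15 to 30 mm beyond the punch axis on the column side, the strip flat on the bed and in line with the press x axis.
- gauge_grip (a point): Point in the middle of the gauge's grip, 57 mm behind the gauge origin and 28 mm above its underside. Take the grip here across its 14 mm width, from above.
- tube_a: Bystander: squat glass output tube with black base, 38 mm diameter, 89 mm tall, standing. Origin: centre of its underside.
- tube_b: Bystander: a second tube like tube_a.
- socket: Bystander: black bakelite valve socket, 50 mm diameter, 22 mm tall. Origin: centre of its underside.
- knob: Bystander: chrome volume knob, 34 mm diameter, 21 mm tall. Origin: centre of its underside.
- heatsink: Bystander: finned aluminium heatsink, 80 x 55 x 30 mm. Origin: centre of its underside.
- reel: Bystander: reel of solder, 56 mm diameter, 45 mm tall. Origin: centre of its underside.
- driver: Bystander: screwdriver, 170 mm long, lying on the desk along its x axis.
Things that resemble listed ones, but are neither listed nor needed, are in the scene too. Several things look just like the gauge: the one meant starts nearest to the robot's base.

How it is judged:
On the way, in this order (a step that is already met when the one before it is completed fails the run):
1. the gauge lies flat on the bed, in line with the press, its tip at least 12 mm past the punch axis, not yet nipped (x of gauge_tip in the frame of press above 0.012 m and contact force between punch and gauge below 0.5 N and y of gauge_tip in the frame of press between -0.01 and 0.01 m and z of gauge_tip in the frame of press between 0.037 and 0.044 m and angle between gauge's own z axis and vertical below 0.06 rad and angle between the x axis of gauge and the x axis of press, either way round below 0.25 rad), for 0.2 s.
2. the gauge is drawn out through a drag: its tip passes from 14 mm to 1 mm past the punch axis, moving, while the punch presses on it with 3.5 to 12 N (x of gauge_tip in the frame of press between 0.001 and 0.014 m and contact force between punch and gauge between 3.5 and 12 N and linear speed of gauge above 0.003 m/s and y of gauge_tip in the frame of press between -0.01 and 0.01 m and z of gauge_tip in the frame of press between 0.037 and 0.044 m and angle between gauge's own z axis and vertical below 0.06 rad and angle between the x axis of gauge and the x axis of press, either way round below 0.25 rad), for 0.06 s.
At the end, for the whole second after the job is handed in: The free punch nose stands 2.9 to 3.9 mm above the bed (as set by a 4 mm gauge nipped with 3.5 to 12 N), nothing touches it, and the gauge lies flat and still on the desk itself (off the press), released (z of punch in the frame of press between 0.0429 and 0.0439 m and height (world z) of gauge below 0.004 m and angle between gauge's own z axis and vertical below 0.05 rad and linear speed of gauge below 0.01 m/s and contact force between anything else and punch below 0.3 N).
It fails at once if the gauge is jammed: the punch presses on it with more than 28 N (contact force between punch and gauge above 28 N).
It fails at once if a bystander (tube, socket, knob, heatsink, reel or screwdriver) is shifted more than 20 mm or knocked over (distance of any of tube_a, tube_b, socket, knob, heatsink, reel, driver from where it was at the start of the episode above 0.02 m or angle between any of tube_a, tube_b, socket, knob, heatsink, reel's own z axis and vertical above 0.3 rad).
It also fails if it takes over 72 s, if anything falls off the work surface, if the arm or the gripper's body presses on something with over 40 N, if the wrist force passes 120 N, or if a joint passes its speed limit or range.

## Working session

There is one attempt and no reset: what is moved stays moved. The work goes in short steps, Python scripts to look and compute and a shell command to move; the robot and the scene stay as the last step left them, time stands still between calls to the robot, and variables do not carry over. Pictures are saved under pics/ and viewed, and the job is handed in when it is done.

```bash
ls; mkdir -p pics
cat > h.py <<'E'
import numpy as np, cv2, json
from station import arm, viewer, spotter
from scipy.spatial.transform import Rotation as R
def snap(cam,fn=None):
    f=viewer.grab_frame(cam)
    if fn: cv2.imwrite('pics/'+fn,f['pixels'])
    return f
def Rc(f):
    a=np.array(f['attitude'],float)
    return a if a.shape==(3,3) else R.from_euler('xyz',a).as_matrix()
def ray(f,uv):
    x=(uv[0]-f['cx'])/f['fx'];y=(uv[1]-f['cy'])/f['fy']
    rd=np.hypot(x,y);r=rd
    for _ in range(30): r=rd/(1+f['k1']*r*r)
    s=r/rd if rd>0 else 1
    return Rc(f)@np.array([x*s,y*s,1])
def atz(f,uv,z):
    d=ray(f,uv);e=np.array(f['eye']);return e+d*(z-e[2])/d[2]
def proj(f,p):
    c=Rc(f).T@(np.array(p)-np.array(f['eye']));x,y=c[0]/c[2],c[1]/c[2]
    k=1+f['k1']*(x*x+y*y);return np.array([f['fx']*x*k+f['cx'],f['fy']*y*k+f['cy']])
def tri(f1,u1,f2,u2):
    A=[];b=[]
    for f,u in((f1,u1),(f2,u2)):
        d=ray(f,u);d/=np.linalg.norm(d);P=np.eye(3)-np.outer(d,d);A.append(P);b.append(P@np.array(f['eye']))
    A=np.vstack(A);b=np.hstack(b);x=np.linalg.lstsq(A,b,rcond=None)[0];return x,np.linalg.norm(A@x-b)
E
python3 - <<'E'
from h import *
for c in('side','top'):
    f=snap(c,c+'0.png');print(c,{k:v for k,v in f.items() if k!='pixels'})
    for l in('gauge','gauge_tip','gauge_grip','crank_grip','wheel_hub','bed','punch','press','tube_a','socket','knob','heatsink','reel','driver'):
        print(l,[(np.round(d['at'],1).tolist(),round(d['conf'],2)) for d in spotter.tip_of(c,l)])
print(arm.get_state(), arm.nose_length)
E
```

```text
pics
side {'fx': 405.03941272028794, 'fy': 405.03941272028794, 'cx': 318.27713546791387, 'cy': 198.45088345385574, 'k1': 0.023236590205923176, 'eye': array([0.21862042, 0.82708387, 0.80692955]), 'attitude': array([-2.13045086,  0.00492551, -2.83311397])}
gauge [([318.3, 200.9], 0.8), ([341.3, 231.0], 0.73), ([398.7, 184.6], 0.62), ([269.8, 236.7], 0.45)]
gauge_tip [([298.9, 206.4], 0.71), ([386.9, 178.8], 0.71), ([327.7, 240.4], 0.7), ([255.1, 245.3], 0.17)]
gauge_grip [([332.7, 190.0], 0.79), ([348.7, 214.5], 0.75), ([412.3, 183.4], 0.72), ([272.5, 238.1], 0.28)]
crank_grip [([261.9, 230.0], 0.44), ([256.1, 245.1], 0.27)]
wheel_hub [([258.0, 247.8], 0.65)]
bed [([261.1, 292.1], 0.83), ([368.3, 194.3], 0.53)]
punch []
press [([264.9, 303.7], 0.64)]
tube_a [([339.3, 296.5], 0.83), ([336.0, 344.8], 0.72), ([272.2, 238.1], 0.59), ([263.9, 293.3], 0.37)]
socket [([348.0, 269.0], 0.77)]
knob [([270.6, 239.2], 0.58)]
heatsink [([277.1, 214.3], 0.68)]
reel [([367.1, 192.4], 0.75), ([254.9, 245.8], 0.74)]
driver [([378.8, 239.5], 0.62), ([337.8, 343.1], 0.57)]
top {'fx': 452.66319401813126, 
[... 810 characters left out ...]
43.9], 0.49), ([369.7, 235.1], 0.48)]
driver [([341.4, 273.8], 0.58)]
{'t': 1.5, 'q': array([-8.18892870e-01,  3.58611957e-01,  1.18728249e-02,  2.64007731e-06,
       -1.22412795e+00, -2.88107906e-01]), 'qd': array([ 0.00029111, -0.00074721,  0.00124911, -0.00090553,  0.00152113,
        0.00101524]), 'joint_efforts': array([-1.60651575e-04, -5.82384467e+01,  2.93289900e+01,  7.00253204e+00,
        1.22221952e-02, -4.06399386e-05]), 'eef_pos': array([ 0.30192023, -0.60366349,  0.24554213]), 'ee_rot': array([0.32318605, 1.57072553, 2.35777882]), 'force': array([-0.65707793, -0.90551228,  0.42491704]), 'moment': array([0.03263174, 0.00785045, 0.05059517]), 'width': 0.08795447072725386} 0.019
```

View images.

View pics/side0.png

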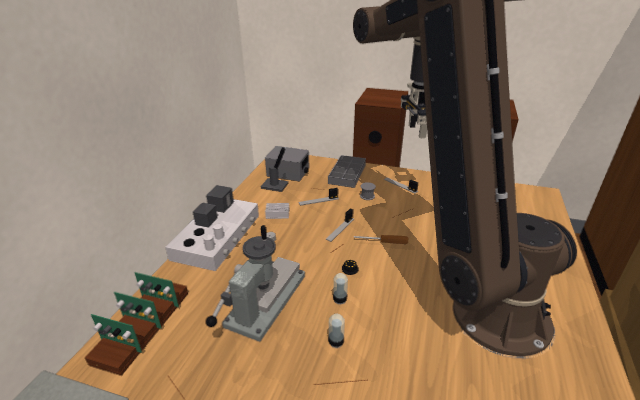

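View pics/top0.png

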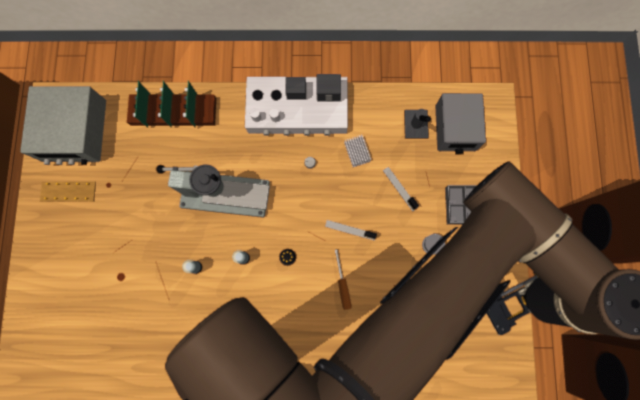

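Run:
```python
import cv2
a=cv2.imread('pics/side0.png')[150:350,220:440];cv2.imwrite('pics/side0z.png',cv2.resize(a,None,fx=3,fy=3,interpolation=cv2.INTER_CUBIC)[:600])
a=cv2.imread('pics/top0.png')[120:310,180:440];cv2.imwrite('pics/top0z.png',cv2.resize(a,None,fx=3,fy=3,interpolation=cv2.INTER_CUBIC))
```

```text
(no output)
```

View pics/side0z.png

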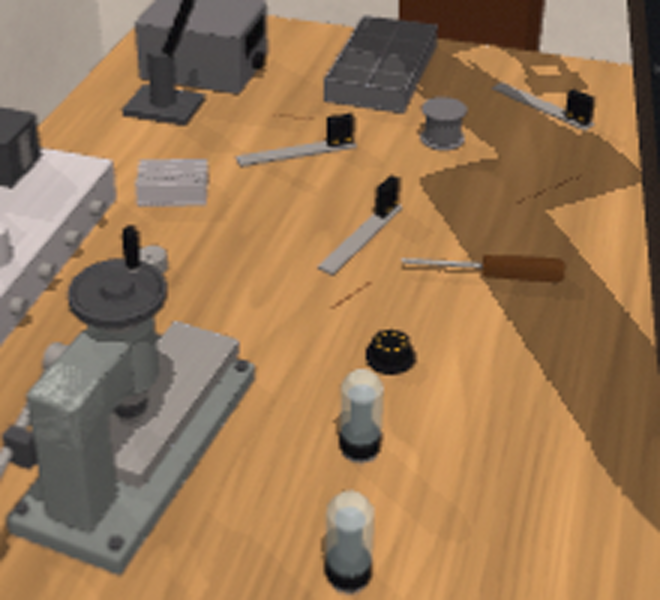

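View pics/top0z.png

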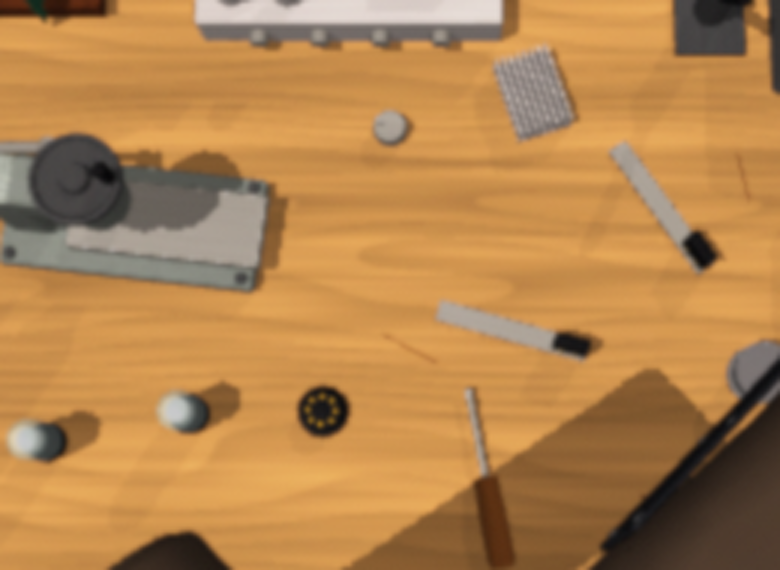

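Run:
```python
from h import *
s=snap('side');t=snap('top')
for n,u,v in(('g mid',(341.3,231),(350.2,229.9)),('g2',(318.3,200.9),(400.5,190.9))):
    p,e=tri(s,u,t,v);print(n,p.round(4),e.round(4),atz(s,u,0).round(3),atz(t,v,0).round(3))
a=atz(s,(398.7,184.6),0);print('g3',a,np.hypot(*a[:2]))
print('mid tip',atz(s,(327.7,240.4),0),atz(t,(322.5,223.5),0))
print('mid grip',tri(s,(348.7,214.5),t,(372.4,234)),atz(s,(348.7,214.5),.028),atz(t,(372.4,234),.028))
print('hub',tri(s,(258,247.8),t,(201.3,176.4)))
print('crank',tri(s,(261.9,230),t,(214.5,174.2)))
print('bed',tri(s,(261.1,292.1),t,(218.5,192.2)),atz(t,(218.5,192.2),.04))
for n,v,u in(('tubea',(193.2,266.8),(336,344.8)),('tubeb',(244.8,255.6),(339.3,296.5)),('socket',(286.5,254.3),(348,269)),('knob',(309,162.8),(270.6,239.2)),('heat',(356.3,152.1),(277.1,214.3)),('driver',(341.4,273.8),(378.8,239.5)),('reel',(434.3,243.9),(367.1,192.4))):
    print(n,tri(s,u,t,v)[0].round(3),atz(t,v,0).round(3))
# press foot/bed edges top view
for v in((267,184),(266,216),(181,208)): print('edge',v,atz(t,v,.0).round(3))
for k in((268.5,182),(203,195)): print(atz(t,k,.04).round(4))
```

```text
g mid [ 0.4858 -0.2421 -0.0112] 0.0052 [ 0.479 -0.227  0.   ] [ 0.488 -0.241  0.   ]
g2 [ 0.6082 -0.391  -0.0056] 0.0036 [ 0.608 -0.383  0.   ] [ 0.604 -0.39   0.   ]
g3 [ 0.34080382 -0.59161596  0.        ] 0.6827566802138775
mid tip [ 0.50728457 -0.1656244   0.        ] [ 0.50663633 -0.16037625  0.        ]
mid grip (array([ 0.47358973, -0.30386031,  0.01766404]), np.float64(0.0009047886318389586)) [ 0.46960974 -0.2890567   0.028     ] [ 0.47303363 -0.30276598  0.028     ]
hub (array([0.59600478, 0.14483263, 0.18982656]), np.float64(0.006221313434085886))
crank (array([0.59845587, 0.1060055 , 0.21409144]), np.float64(0.002385866502793581))
bed (array([0.59506423, 0.13983998, 0.03578887]), np.float64(0.004885843038200195)) [0.59075703 0.13776523 0.04      ]
tubea [ 0.378  0.211 -0.002] [0.38 0.21 0.  ]
tubeb [0.41  0.062 0.002] [0.413 0.063 0.   ]
socket [ 0.415 -0.057 -0.003] [ 0.417 -0.057  0.   ]
knob [ 0.689 -0.119 -0.002] [ 0.69  -0.119  0.   ]
heat [ 0.724 -0.261 -0.004] [ 0.723 -0.261  0.   ]
driver [ 0.356 -0.216  0.002] [ 0.362 -0.215  0.   ]
reel [ 0.446 -0.482  0.008] [ 0.448 -0.484  0.   ]
edge (267, 184) [0.624 0.005 0.   ]
edge (266, 216) [0.528 0.005 0.   ]
edge (181, 208) [0.551 0.256 0.   ]
[ 0.6211 -0.0049  0.04  ]
[0.5825 0.1819 0.04  ]
```

Run:
```python
import cv2
a=cv2.imread('pics/top0.png')
def z(im,x0,y0,x1,y1,k,n): cv2.imwrite('pics/'+n,cv2.resize(im[y0:y1,x0:x1],None,fx=k,fy=k,interpolation=cv2.INTER_CUBIC))
z(a,155,155,285,225,6,'tz_press.png'); z(a,315,205,395,250,9,'tz_g.png')
s=cv2.imread('pics/side0.png')
z(s,205,220,315,340,5,'sz_press.png'); z(s,315,200,370,250,10,'sz_g.png')
```

```text
(no output)
```

View pics/tz_press.png

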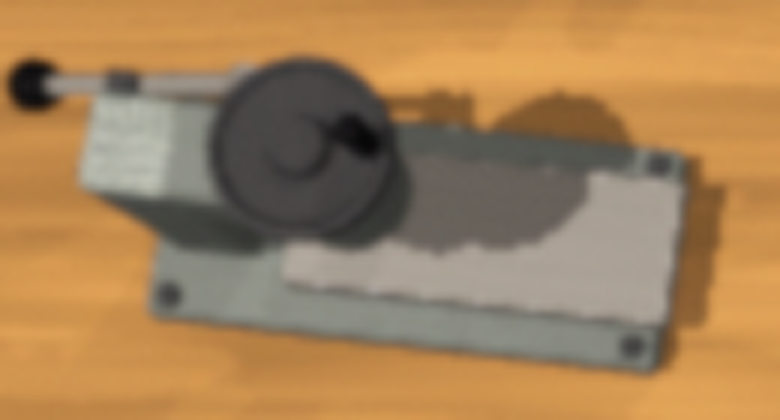

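View pics/tz_g.png

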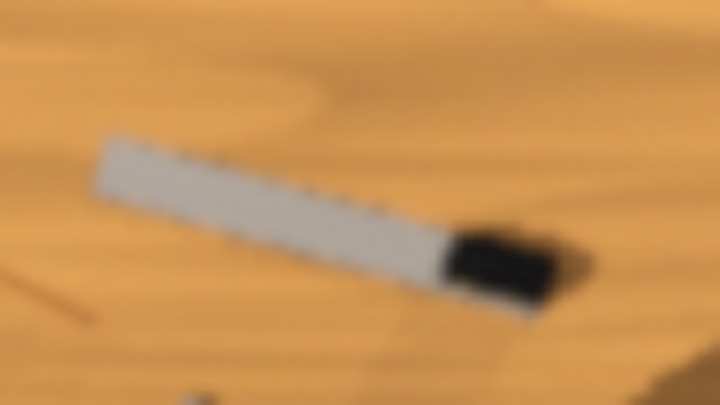

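View pics/sz_press.png

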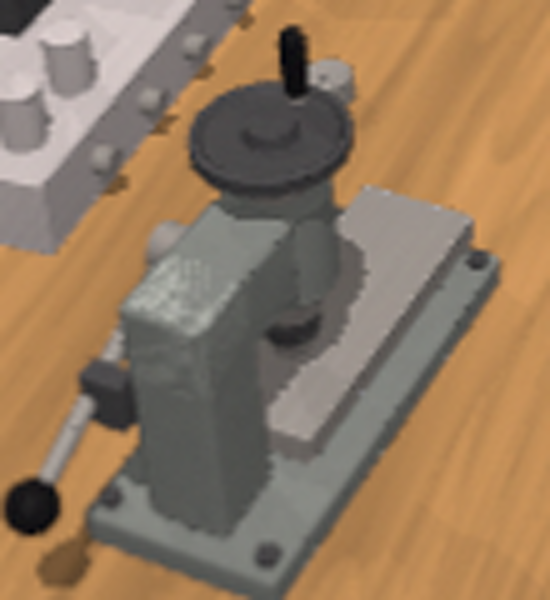

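View pics/sz_g.png

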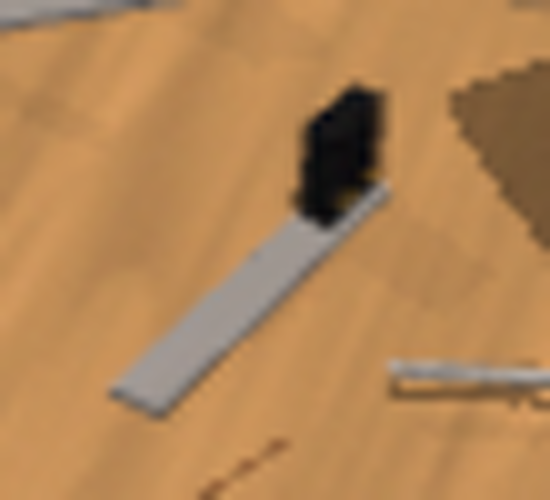

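```bash
cat > fit.py <<'E'
from h import *
from scipy.optimize import least_squares
def px(p,o,k): return ((p[0]+.5)/k-.5+o[0],(p[1]+.5)/k-.5+o[1])
def fit(obs,x0):
    def res(x,full=False):
        c,s_=np.cos(x[2]),np.sin(x[2]);r=[]
        for f,u,l in obs:
            p=[x[0]+c*l[0]-s_*l[1],x[1]+s_*l[0]+c*l[1],l[2]]
            r+=list(proj(f,p)-np.array(u))
        return np.array(r)
    q=least_squares(res,x0,loss='soft_l1');return q.x,res(q.x).reshape(-1,2).round(1)
E
python3 - <<'E'
from fit import *
s=snap('side');t=snap('top')
T=lambda p:px(p,(155,155),6);S=lambda p:px(p,(205,220),5)
tp=[(t,T((667,322)),(-.14,.035,.04)),(t,T((686,180)),(-.14,-.035,.04)),(t,T((283,283)),(.045,.035,.04)),(t,T((304,147)),(0,0,.194))]
sp=[(s,S((472,220)),(-.14,.035,.04)),(s,S((375,187)),(-.14,-.035,.04)),(s,S((312,441)),(.045,.035,.04)),(s,S((271,137)),(0,0,.194))]
for o in(tp,sp,tp+sp):
    x,r=fit(o,[.59,.14,1.5]);print(x.round(4),np.degrees(x[2]).round(2),r.tolist())
T=lambda p:px(p,(315,205),9);S=lambda p:px(p,(315,200),10)
tp=[(t,T((106,135)),(.075,-.01,.004)),(t,T((93,195)),(.075,.01,.004)),(t,T((533,316)),(-.075,.01,.004))]
sp=[(s,S((110,392)),(.075,-.01,.004)),(s,S((163,411)),(.075,.01,.004)),(s,S((387,188)),(-.075,.01,.004))]
for o in(tp,sp,tp+sp):
    x,r=fit(o,[.48,-.23,1.3]);print(x.round(4),np.degrees(x[2]).round(2),r.tolist())
    c,q=np.cos(x[2]),np.sin(x[2]);print('grip',x[0]-.057*c,x[1]-.057*q)
print(tri(s,px((292,62),(205,220),5),t,px((352,135),(155,155),6)))
E
```

```text
[0.5929 0.1359 1.4701] 84.23 [[0.2, 0.2], [0.2, -0.0], [0.1, 0.1], [-0.5, -0.2]]
[0.5889 0.1431 1.4524] 83.21 [[1.1, -0.1], [-1.1, -0.1], [-0.3, 1.1], [0.3, -0.9]]
[0.592  0.1375 1.4651] 83.95 [[-0.4, 0.7], [-0.3, 0.5], [-0.5, 0.3], [-1.1, 0.1], [0.3, -1.9], [-1.9, -1.6], [-0.3, -0.9], [0.1, -2.6]]
[ 0.4884 -0.241   1.3037] 74.7 [[-0.1, -0.0], [-0.5, -0.1], [0.6, 0.2]]
grip 0.47331994703457064 -0.2959374681223857
[ 0.4858 -0.2366  1.3073] 74.9 [[-0.0, 0.0], [-0.0, 0.2], [0.1, -0.2]]
grip 0.47098859736321774 -0.291674417606539
[ 0.4875 -0.24    1.3053] 74.79 [[-0.4, 0.3], [-0.8, 0.2], [0.3, 0.4], [-0.3, -0.7], [-0.3, -0.6], [-0.1, -0.8]]
grip 0.47257054385486014 -0.29504688380327115
(array([0.59281507, 0.10979103, 0.2115621 ]), np.float64(0.0007783122965905051))
```

Run:
```python
from h import *
st=arm.get_state();M=R.from_euler('xyz',st['ee_rot']).as_matrix()
print(M.round(3));print('jaw ang',np.degrees(np.arctan2(M[1,2],M[0,2])),st['t'])
```

```text
[[-0.    -0.894 -0.447]
 [ 0.    -0.447  0.894]
 [-1.     0.     0.   ]]
jaw ang 116.57457296236291 1.7
```

```bash
python3 -m handwheel '{"gripper":[0,0,0,0,0,0,0,0,0,0],"travel":[[0.341,0.618,-0.25],[0.341,0.618,-0.25],[0.341,0.618,-0.25],[0.341,0.618,-0.25],[0.341,0.618,-0.25],[0.341,0.618,-0.25],[0.341,0.618,-0.25],[0.341,0.618,-0.25],[0.341,0.618,-0.25],[0.341,0.618,-0.25]],"spin":[1,1,1,1,1,1,1,1,1,1]}' 10
python3 - <<'E'
from h import *
s=snap('side','side1.png');t=snap('top','top1.png')
p=arm.get_state()['eef_pos'];tip=p-[0,0,.019]
for f,n in((s,'side1'),(t,'top1')):
    im=f['pixels'].copy();u=proj(f,tip);print(n,u,proj(f,p))
    x0,y0=int(u[0])-55,int(u[1])-45
    z=cv2.resize(im[y0:y0+90,x0:x0+110],None,fx=6,fy=6,interpolation=cv2.INTER_CUBIC)
    cv2.circle(z,tuple(((u-[x0,y0])*6).astype(int)),4,(0,0,255),1);cv2.imwrite('pics/'+n+'z.png',z)
E
```

```text
t: 2.7
eef_pos: [0.4728, -0.2942, 0.1206]
ee_rot: [0.821, 1.571, -2.641]
force: [-0.9, 0.4, 0.3]
width: 0.0438
side1 [349.10207106 194.93613259] [349.30682442 190.02532623]
top1 [372.24032322 231.04781246] [372.92386505 230.17686101]
```

View pics/side1z.png

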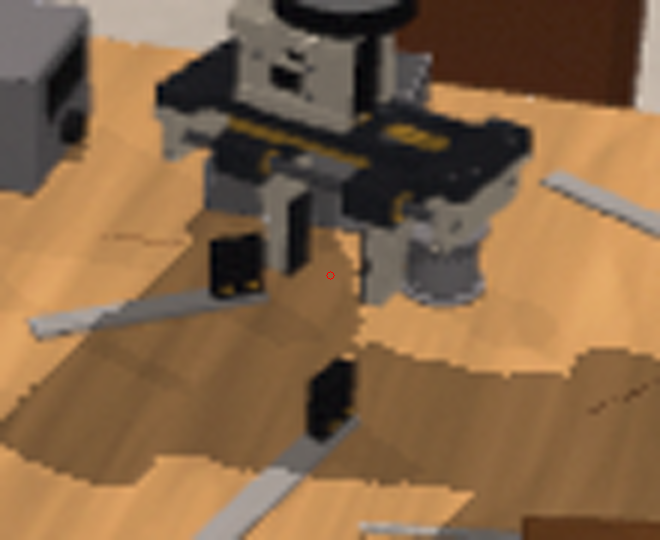

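View pics/top1z.png

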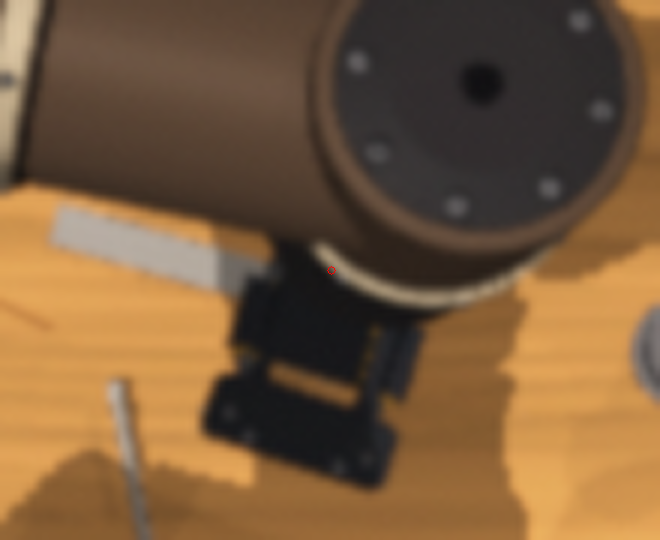

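View pics/top1.png

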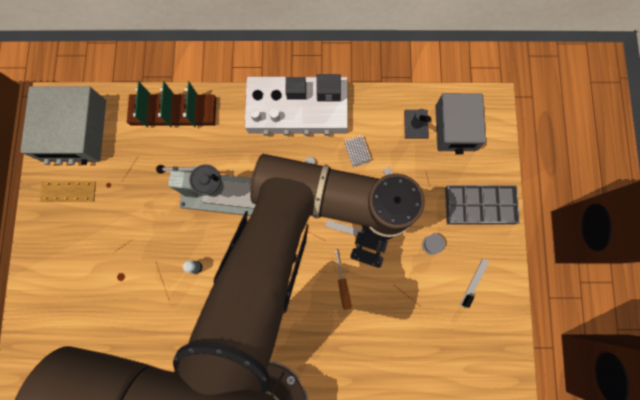

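View pics/side1.png

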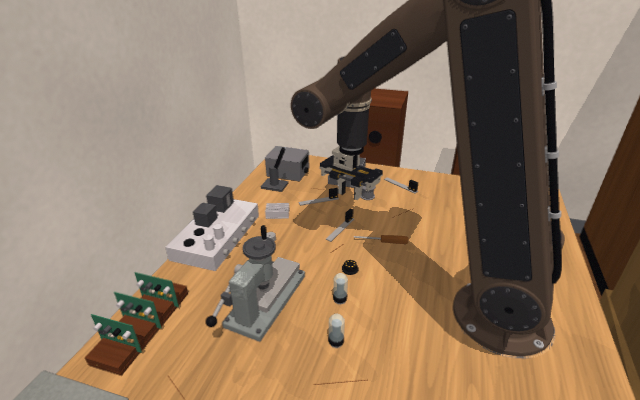

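```bash
python3 -m handwheel '{"gripper":[0,0,0,-1,-1,-1,-1,-1],"travel":[[0,-0.003,-0.08],[0,-0.003,-0.16],[0,-0.003,-0.181],[0,-0.003,-0.181],[0,-0.003,-0.181],[0,-0.003,-0.181],[0,-0.003,-0.181],[0,-0.003,-0.181]],"spin":[0.07,0.07,0.07,0.07,0.07,0.07,0.07,0.07]}' 25
```

```text
t: 3.6
eef_pos: [0.4732, -0.2964, 0.0315]
ee_rot: [3.091, 1.569, -0.317]
force: [-1.6, 1.6, 6.8]
width: 0.0138
```

```bash
python3 -m handwheel '{"gripper":[-1,-1,-1,-1],"travel":[[0,0,0],[0,0,0.05],[0,0,0.15],[0,0,0.15]],"spin":[0,0,0,0]}'
python3 - <<'E'
from h import *
t=snap('side','side2.png');print(arm.get_state())
im=t['pixels'];u=proj(t,arm.get_state()['eef_pos']);x0,y0=int(u[0])-60,int(u[1])-45
cv2.imwrite('pics/side2z.png',cv2.resize(im[y0:y0+100,x0:x0+120],None,fx=6,fy=6,interpolation=cv2.INTER_CUBIC))
E
```

```text
t: 4.0
eef_pos: [0.4763, -0.2975, 0.1115]
ee_rot: [3.041, 1.56, -0.366]
force: [1.4, -0.9, -1.1]
width: 0.0139
{'t': 4.05, 'q': array([-2.08637591e-01,  2.95899775e-01, -4.26401806e-01,  7.06746091e-04,
       -8.41022826e-01, -5.78157055e-02]), 'qd': array([-0.0021532 ,  0.04572888, -0.05803554, -0.02374128,  0.02820337,
        0.00132269]), 'joint_efforts': array([-3.63791047e-02, -4.99234700e+01,  2.51949120e+01,  6.17317200e+00,
       -3.98895973e-01,  1.53205638e-03]), 'eef_pos': array([ 0.47485826, -0.29678115,  0.10883322]), 'ee_rot': array([ 3.12855803,  1.56330574, -0.2790187 ]), 'force': array([-0.39045829, -0.13788228, -2.39969813]), 'moment': array([0.01213418, 0.14637708, 0.06401639]), 'width': 0.014020237086066032}
```

View pics/side2z.png

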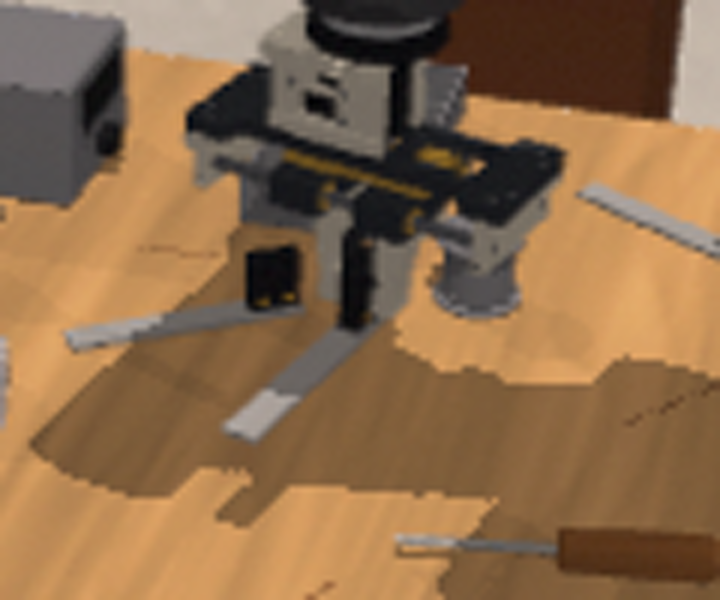

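```bash
python3 -m handwheel '{"gripper":[-1,-1,-1,-1,-1,-1,-1,-1,-1,-1],"travel":[[0.03,0.07,0],[0.06,0.15,0],[0.1,0.25,0],[0.14,0.35,0],[0.17,0.43,0],[0.195,0.48,-0.01],[0.203,0.502,-0.01],[0.203,0.502,-0.01],[0.203,0.502,-0.01],[0.203,0.502,-0.01]],"spin":[0.05,0.1,0.15,0.2,0.211,0.211,0.211,0.211,0.211,0.211]}'
python3 - <<'E'
from h import *
st=arm.get_state();print({k:np.round(st[k],4) for k in('eef_pos','ee_rot','force','t')})
M=R.from_euler('xyz',st['ee_rot']).as_matrix();print(M[:,0].round(3),np.degrees(np.arctan2(M[1,2],M[0,2])))
for c in('side','top'):
    f=snap(c,c+'3.png');x0,y0,x1,y1=(215,190,345,300) if c=='side' else (170,150,330,250)
    k=6 if c=='side' else 5
    cv2.imwrite('pics/%s3z.png'%c,cv2.resize(f['pixels'][y0:y1,x0:x1],None,fx=k,fy=k if c=='top' else 5.4,interpolation=cv2.INTER_CUBIC))
E
```

```text
t: 5.05
eef_pos: [0.5732, -0.0462, 0.0999]
ee_rot: [0.223, 1.57, -3.02]
force: [1.1, -1.0, -0.7]
width: 0.0141
{'eef_pos': array([ 0.5732, -0.0462,  0.0999]), 'ee_rot': array([ 0.2232,  1.5702, -3.0205]), 'force': array([ 1.1021, -1.0103, -0.7079]), 't': np.float64(5.05)}
[-0.001 -0.    -1.   ] 174.14902783430375
```

View pics/side3z.png

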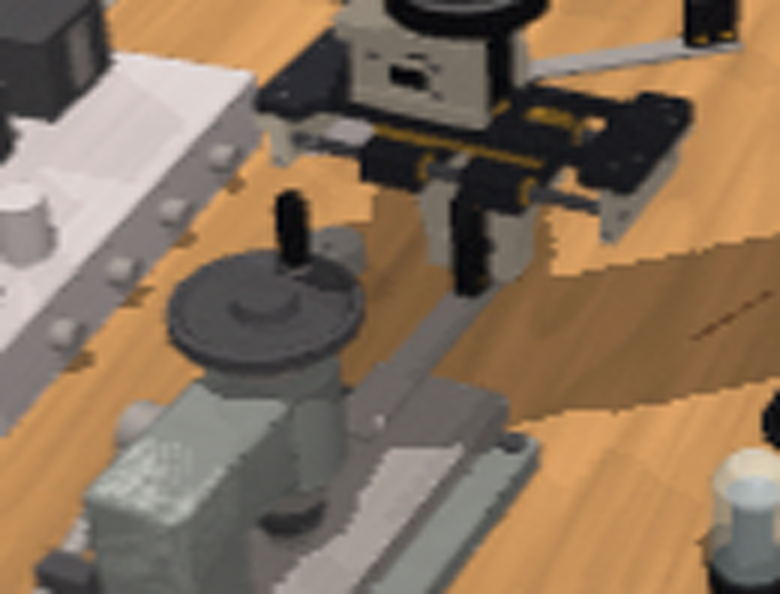

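View pics/top3z.png

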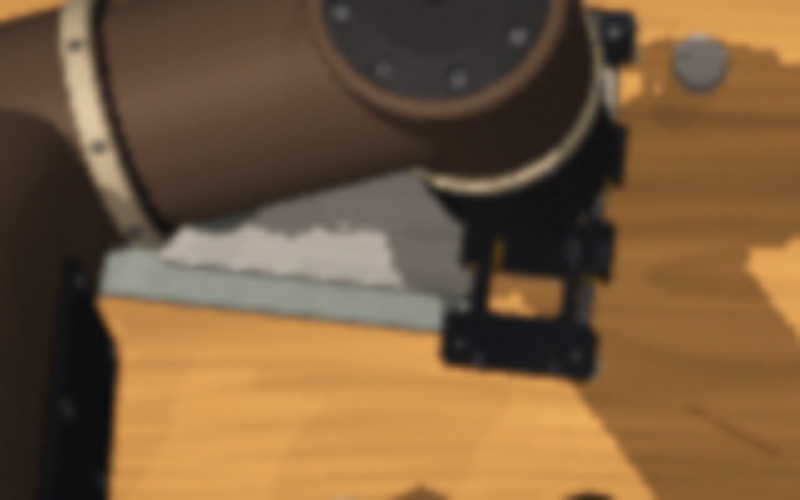

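```bash
python3 - <<'E'
from h import *
s=snap('side');st=arm.get_state();p=st['eef_pos'];z=p[2]-.030
def q(u): return ((u[0]+.5)/6-.5+215,(u[1]+.5)/5.4-.5+190)
for u in((346,418),(384,432),(490,290)):print(atz(s,q(u),z+.004).round(4))
a=np.radians(st and 84.15);ex=np.array([np.cos(a),np.sin(a)]);ey=np.array([-ex[1],ex[0]])
def Q(P): u=proj(s,P);return ((u-[215,190])*[6,5.4]).round(0)
for l in((.132,-.01),(.132,.01),(-.018,.01)):
    P=np.r_[p[:2]+l[0]*ex+l[1]*ey,z+.004];print('pred',l,P.round(4),Q(P))
E
python3 - <<'E'
import cv2
a=cv2.imread('pics/side3.png')[235:290,255:310];cv2.imwrite('pics/s3zz.png',cv2.resize(a,None,fx=10,fy=10,interpolation=cv2.INTER_CUBIC))
E
```

```text
[0.5899 0.0804 0.0742]
[0.5698 0.0848 0.0742]
[ 0.5638 -0.0343  0.0742]
pred (0.132, -0.01) [0.597  0.0841 0.0742] [326. 418.]
pred (0.132, 0.01) [0.5771 0.0861 0.0742] [365. 429.]
pred (-0.018, 0.01) [ 0.5618 -0.0631  0.0742] [512. 257.]
```

View pics/s3zz.png

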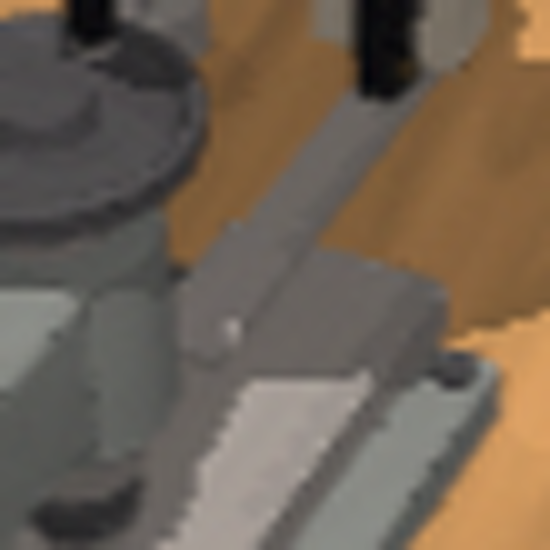

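```bash
python3 -m handwheel '{"gripper":[-1,-1,-1,-1],"travel":[[0.002,0,-0.03],[0.002,0,-0.055],[0.002,0,-0.055],[0.002,0,-0.055]],"spin":[0,0,0,0]}'
python3 -m handwheel '{"gripper":[-1,-1,-1,-1],"travel":[[0,0,-0.001],[0,0,-0.002],[0,0,-0.003],[0,0,-0.003]],"spin":[0,0,0,0]}'
```

```text
t: 5.6
eef_pos: [0.5746, -0.0455, 0.0723]
ee_rot: [0.393, 1.57, -2.85]
force: [-0.7, 0.6, -1.0]
width: 0.0139
t: 6.0
eef_pos: [0.5749, -0.0452, 0.0712]
ee_rot: [-2.608, 1.571, 0.433]
force: [0.0, 0.5, -2.9]
width: 0.0137
```

```bash
python3 -m handwheel '{"gripper":[-1,-1,-1],"travel":[[0,0,-0.001],[0,0,-0.002],[0,0,-0.002]],"spin":[0,0,0]}'
python3 -m handwheel '{"gripper":[-1,-1,-1],"travel":[[0,0,-0.001],[0,0,-0.001],[0,0,-0.001]],"spin":[0,0,0]}'
```

```text
t: 6.3
eef_pos: [0.5751, -0.0452, 0.0705]
ee_rot: [-3.105, 1.57, -0.064]
force: [-2.3, 0.2, 2.7]
width: 0.0137
t: 6.6
eef_pos: [0.5751, -0.0453, 0.0702]
ee_rot: [3.037, 1.57, -0.205]
force: [-2.1, -0.1, 6.5]
width: 0.0136
```

```bash
python3 -m handwheel '{"gripper":[-1,-1,-1,-1,-1,-1,-1,-1,-1,-1],"travel":[[0,0,0.001],[0.002,0.02,0.001],[0.005,0.045,0.001],[0.007,0.07,0.001],[0.01,0.095,0.001],[0.012,0.12,0.001],[0.014,0.14,0.001],[0.016,0.157,0.001],[0.016,0.157,0.001],[0.016,0.157,0.001]],"spin":[0,0,0,0,0,0,0,0,0,0]}'
python3 - <<'E'
from h import *
s=snap('side','side4.png');t=snap('top','top4.png')
cv2.imwrite('pics/side4z.png',cv2.resize(s['pixels'][215:315,215:325],None,fx=6,fy=6,interpolation=cv2.INTER_CUBIC))
cv2.imwrite('pics/top4z.png',cv2.resize(t['pixels'][140:240,160:300],None,fx=5,fy=5,interpolation=cv2.INTER_CUBIC))
E
```

```text
t: 7.6
eef_pos: [0.5844, 0.0347, 0.0716]
ee_rot: [-2.796, 1.568, 0.246]
force: [-2.1, 1.8, 11.4]
width: 0.0138
```

View pics/side4z.png

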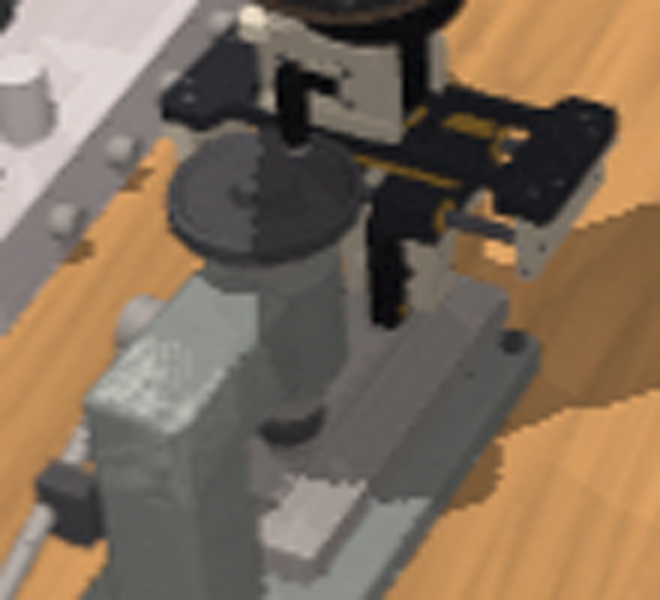

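View pics/top4z.png

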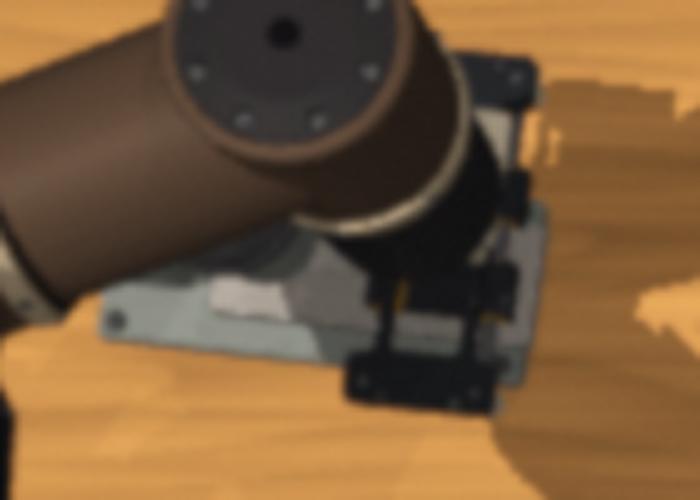

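Run:
```python
from h import *
snap('top')
for i in range(2):
    st=arm.get_state();print({k:np.round(st[k],4).tolist() for k in('eef_pos','force','moment','width','t')});M=R.from_euler('xyz',st['ee_rot']).as_matrix();print(M[:,0].round(4));snap('top')
```

```text
{'eef_pos': [0.5844, 0.0347, 0.0715], 'force': [-1.8505, 2.9746, 10.8529], 'moment': [0.8767, 0.8657, -0.0117], 'width': 0.0136, 't': 7.75}
[ 0.0032  0.001  -1.    ]
{'eef_pos': [0.5844, 0.0347, 0.0715], 'force': [-1.7141, 2.6976, 10.6091], 'moment': [0.8738, 0.9206, -0.0071], 'width': 0.0139, 't': 7.8}
[ 0.0032  0.001  -1.    ]
```

Run:
```python
import cv2
a=cv2.imread('pics/side4.png')[60:340,180:440];cv2.imwrite('pics/s4b.png',cv2.resize(a,None,fx=2.1,fy=2.1,interpolation=cv2.INTER_CUBIC))
```

```text
(no output)
```

View pics/s4b.png

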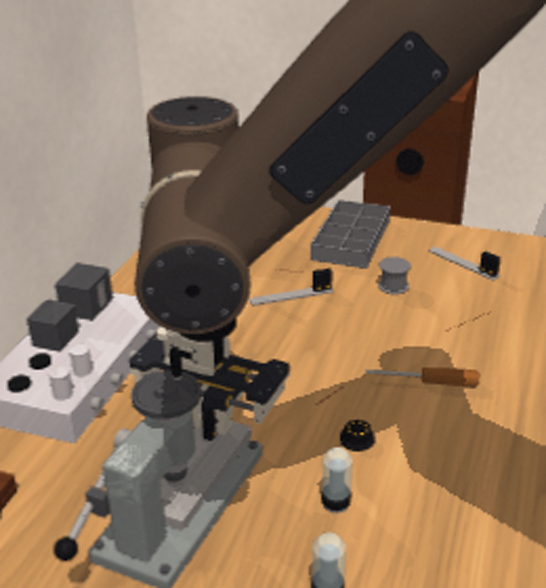

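```bash
python3 -m handwheel '{"gripper":[0.2,0.2,0.2,0.2],"travel":[[0,0,0],[0,0,0],[0,0,0],[0,0,0.02]],"spin":[0,0,0,0]}'
python3 -m handwheel '{"gripper":[0.2,0.2,0.2,0.2,0.2],"travel":[[0,0,0.08],[0,0,0.18],[0,0,0.27],[0,0,0.36],[0,0,0.39]],"spin":[0,0,0,0,0]}'
python3 - <<'E'
from h import *
s=snap('side','side5.png');t=snap('top','top5.png');f=t
for a in('gauge_tip','gauge_grip','crank_grip','wheel_hub'): print(a,[(np.round(d['at'],1).tolist(),round(d['conf'],2)) for d in spotter.tip_of('side',a)])
cv2.imwrite('pics/side5z.png',cv2.resize(s['pixels'][215:315,215:325],None,fx=6,fy=6,interpolation=cv2.INTER_CUBIC))
cv2.imwrite('pics/top5z.png',cv2.resize(t['pixels'][140:240,160:300],None,fx=5,fy=5,interpolation=cv2.INTER_CUBIC))
for z in(.212,.218):print(atz(t,((352.5)/6-.5+155,(135.5)/6-.5+155),z),atz(t,(214.5,174.2),z))
E
```

```text
t: 8.25
eef_pos: [0.5818, 0.0331, 0.0788]
ee_rot: [0.384, 1.568, -2.859]
force: [0.2, 0.2, 0.6]
width: 0.0401
t: 8.75
eef_pos: [0.5846, 0.0333, 0.2815]
ee_rot: [-2.844, 1.563, 0.198]
force: [0.2, -0.3, -0.5]
width: 0.0523
gauge_tip [([298.5, 204.2], 0.67), ([385.3, 180.0], 0.63), ([258.1, 300.7], 0.57)]
gauge_grip [([410.9, 180.9], 0.71), ([279.8, 258.7], 0.56), ([335.1, 193.3], 0.51)]
crank_grip [([261.4, 230.9], 0.56)]
wheel_hub [([257.1, 248.8], 0.71), ([379.2, 241.4], 0.21)]
[0.59325671 0.10985098 0.212     ] [0.60066526 0.10708748 0.212     ]
[0.59179097 0.1082747  0.218     ] [0.59915902 0.10552631 0.218     ]
```

View pics/side5z.png

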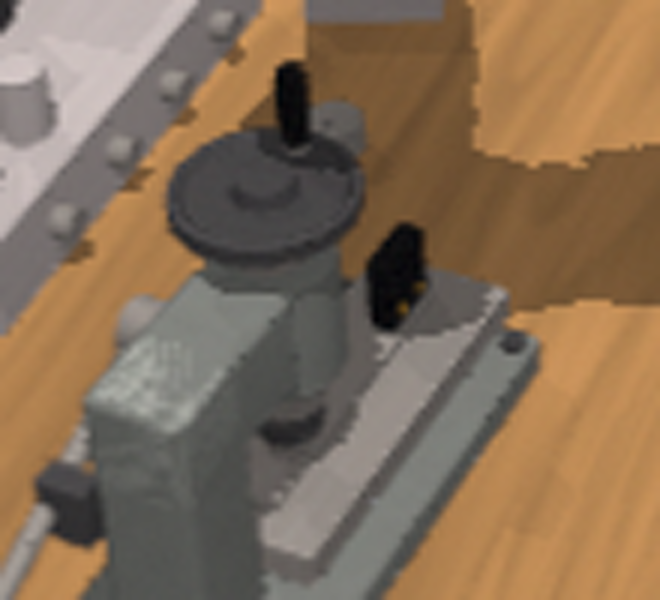

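View pics/top5z.png

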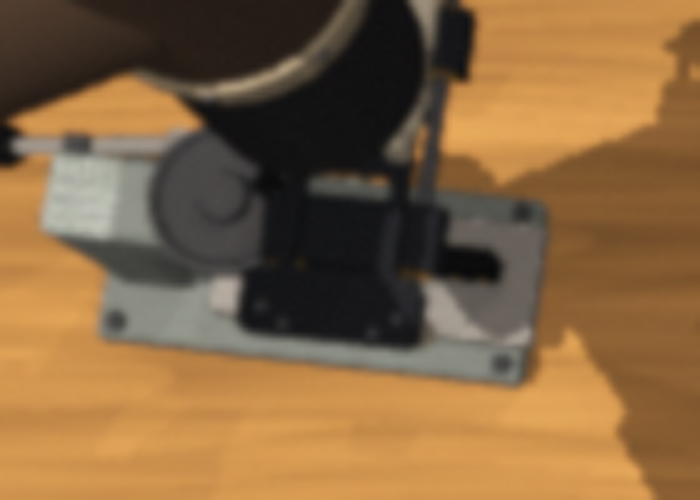

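```bash
python3 - <<'E'
from h import *
t=snap('top')
tail=atz(t,(260.0,193.0),.082);print(tail)
o=np.array([.5929,.1359]);a=np.radians(84.2);ex=np.array([np.cos(a),np.sin(a)]);d=tail[:2]-o
print('tail press x',d@ex,'tip',d@ex+.149,'y',d@np.array([-ex[1],ex[0]]))
E
python3 -m handwheel '{"gripper":[0.2,0.2,0.2,0.2,0.2,0.2,-1,-1,-1,-1,-1],"travel":[[0.01,0.09,0],[0.019,0.147,0],[0.019,0.147,0],[0.019,0.147,-0.05],[0.019,0.147,-0.104],[0.019,0.147,-0.104],[0.019,0.147,-0.104],[0.019,0.147,-0.104],[0.019,0.147,-0.104],[0.019,0.147,-0.104],[0.019,0.147,-0.104]],"spin":[0,0,0,0,0,0,0,0,0,0,0]}' 12
python3 - <<'E'
from h import *
s=snap('side','side6.png')
cv2.imwrite('pics/side6z.png',cv2.resize(s['pixels'][195:295,215:325],None,fx=6,fy=6,interpolation=cv2.INTER_CUBIC))
E
```

```text
[0.57999468 0.01206278 0.082     ]
tail press x -0.12450742445937983 tip 0.024492575540620162 y 0.00032472559290704577
t: 10.2
eef_pos: [0.5926, 0.1069, 0.2237]
ee_rot: [-2.576, 1.57, 0.465]
force: [-0.4, -0.5, 0.2]
width: 0.0179
```

View pics/side6z.png

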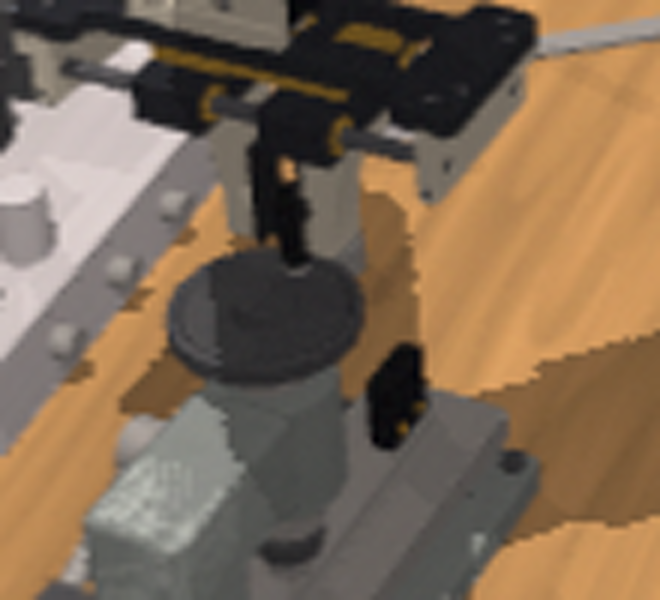

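```bash
python3 -m handwheel '{"gripper":[-1,-1],"travel":[[0,0,0],[0,0,0]],"spin":[0,0]}'; python3 -c "
import numpy as np
c=[0.5929,0.1359];r=.03
for a in range(0,376,15):
  t=np.radians(-92-a);t0=np.radians(-92);print(a,((r*(np.cos(t)-np.cos(t0)))/.5).round(4),((r*(np.sin(t)-np.sin(t0)))/.5).round(4))"
```

```text
t: 10.45
eef_pos: [0.5924, 0.1068, 0.2234]
ee_rot: [-2.98, 1.571, 0.06]
force: [-2.0, 0.2, 3.2]
width: 0.0128
0 0.0 0.0
15 -0.0154 0.0026
30 -0.0297 0.0091
45 -0.0418 0.019
60 -0.0509 0.0318
75 -0.0564 0.0465
90 -0.0579 0.0621
105 -0.0553 0.0775
120 -0.0488 0.0918
135 -0.0388 0.1038
150 -0.0261 0.1129
165 -0.0114 0.1184
180 0.0042 0.1199
195 0.0196 0.1173
210 0.0339 0.1108
225 0.046 0.1009
240 0.0551 0.0881
255 0.0606 0.0735
270 0.0621 0.0579
285 0.0595 0.0424
300 0.053 0.0282
315 0.043 0.0161
330 0.0303 0.007
345 0.0156 0.0015
360 -0.0 0.0
375 -0.0154 0.0026
```

```bash
python3 -m handwheel '{"gripper":[-1,-1,-1,-1,-1,-1,-1],"travel":[[-0.0154,0.0026,0],[-0.0297,0.0091,-0.001],[-0.0418,0.019,-0.001],[-0.0509,0.0318,-0.001],[-0.0564,0.0465,-0.002],[-0.0579,0.0621,-0.002],[-0.0579,0.0621,-0.002]],"spin":[0,0,0,0,0,0,0]}'
python3 - <<'E'
from h import *
s=snap('side','side7.png')
print(arm.get_state()['force'])
cv2.imwrite('pics/side7z.png',cv2.resize(s['pixels'][195:295,215:325],None,fx=6,fy=6,interpolation=cv2.INTER_CUBIC))
E
```

```text
t: 11.15
eef_pos: [0.5624, 0.1394, 0.2223]
ee_rot: [-0.639, 1.57, 2.403]
force: [-5.6, 1.9, 7.6]
width: 0.0125
[-6.12701216  1.50084433  8.6363886 ]
```

View pics/side7z.png

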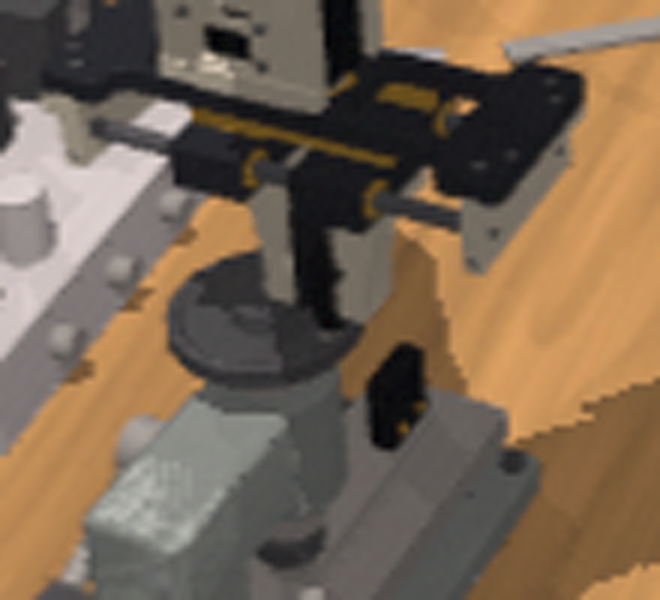

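```bash
python3 -m handwheel '{"gripper":[-1,-1,-1,-1,-1,-1,-1,-1,-1,-1],"travel":[[0.0016,0.0154,0],[0.0071,0.0297,0],[0.0171,0.0417,0],[0.0298,0.0508,0],[0.0445,0.0563,-0.001],[0.0601,0.0578,-0.001],[0.0755,0.0552,-0.001],[0.0898,0.0487,-0.002],[0.1019,0.0388,-0.002],[0.1019,0.0388,-0.002]],"spin":[0,0,0,0,0,0,0,0,0,0]}'
```

```text
t: 12.2
eef_pos: [0.6152, 0.1563, 0.2209]
ee_rot: [0.769, 1.57, -2.474]
force: [-1.6, -4.3, 3.9]
width: 0.013
```

Run:
```python
import numpy as np
from scipy.optimize import least_squares
P=np.array([[.5924,.1068],[.5624,.1394],[.6152,.1563]])
c=least_squares(lambda c:np.hypot(*(P-c).T)-.03,[.593,.136]).x
print(c,np.hypot(*(P-c).T),np.degrees(np.arctan2(*(P-c).T[::-1])))
```

```text
[0.59232179 0.13682968] [0.03002979 0.03003198 0.03004173] [-89.85077446 175.09028036  40.39917361]
```

```bash
python3 -m handwheel '{"gripper":[0,0,0,0,0,0,0,0,0,0,0,0,-1,-1,-1,-1],"travel":[[0,0,0],[0,0,0],[0,0,0.082],[-0.02,-0.09,0.082],[-0.045,-0.18,0.082],[-0.061,-0.247,0.082],[-0.061,-0.247,0.03],[-0.061,-0.247,-0.06],[-0.061,-0.247,-0.15],[-0.061,-0.247,-0.24],[-0.061,-0.247,-0.29],[-0.061,-0.247,-0.29],[-0.061,-0.247,-0.29],[-0.061,-0.247,-0.29],[-0.061,-0.247,-0.29],[-0.061,-0.247,-0.29]],"spin":[0,0,0,0,0,0,0,0,0,0,0,0,0,0,0,0]}' 20
python3 - <<'E'
from h import *
s=snap('side','side8.png')
cv2.imwrite('pics/side8z.png',cv2.resize(s['pixels'][195:295,215:325],None,fx=6,fy=6,interpolation=cv2.INTER_CUBIC))
st=arm.get_state();print(st['force'],st['eef_pos'],st['width'])
E
```

```text
t: 13.8
eef_pos: [0.5847, 0.0341, 0.0775]
ee_rot: [-2.675, 1.568, 0.366]
force: [0.1, 0.5, 1.2]
width: 0.0176
[-0.4505784   1.50240201  8.43188141] [0.58450201 0.03402841 0.07728385] 0.014064807759314261
```

View pics/side8z.png

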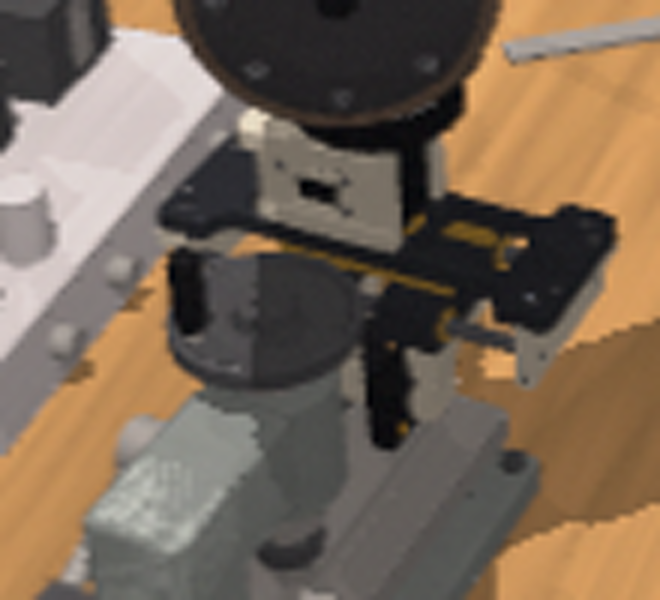

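```bash
python3 -m handwheel '{"gripper":[-1,-1],"travel":[[0,0,0.003],[0,0,0.003]],"spin":[0,0]}' 25; python3 -m handwheel '{"gripper":[-1,-1],"travel":[[0,-0.004,0],[0,-0.008,0]],"spin":[0,0]}'
```

```text
t: 14.05
eef_pos: [0.584, 0.034, 0.0777]
ee_rot: [-2.229, 1.57, 0.811]
force: [1.5, 1.0, -3.9]
width: 0.0137
t: 14.25
eef_pos: [0.5839, 0.03, 0.0774]
ee_rot: [-1.437, 1.57, 1.604]
force: [-0.1, 3.9, -2.3]
width: 0.0139
```

```bash
python3 -m handwheel '{"gripper":[-1,-1],"travel":[[0,0.004,0],[0,0.008,0]],"spin":[0,0]}';  python3 -m handwheel '{"gripper":[-1,-1],"travel":[[0,-0.004,0],[0,-0.008,0]],"spin":[0,0]}';python3 -m handwheel '{"gripper":[-1,-1],"travel":[[0,0.004,-0.001],[0,0.008,-0.001]],"spin":[0,0]}';  python3 -m handwheel '{"gripper":[-1,-1],"travel":[[0,-0.004,0],[0,-0.008,0]],"spin":[0,0]}'
```

```text
t: 14.45
eef_pos: [0.5835, 0.0328, 0.0776]
ee_rot: [1.004, 1.569, -2.239]
force: [0.4, -4.2, -0.5]
width: 0.0141
t: 14.65
eef_pos: [0.584, 0.0303, 0.0775]
ee_rot: [-1.89, 1.57, 1.151]
force: [0.3, 2.7, -2.2]
width: 0.0141
t: 14.85
eef_pos: [0.5839, 0.033, 0.0773]
ee_rot: [1.397, 1.57, -1.846]
force: [-0.5, -5.1, 0.7]
width: 0.0136
t: 15.05
eef_pos: [0.5845, 0.0306, 0.0773]
ee_rot: [-2.307, 1.569, 0.734]
force: [0.5, 4.8, 0.7]
width: 0.0137
```

```bash
python3 -m handwheel '{"gripper":[-1,-1,-1,0,0,0,0,0,0,0,0,0,0,0,0,-1,-1,-1,-1,-1],"travel":[[0,0.004,0],[0,0.008,0],[0,0.008,0],[0,0.008,0],[0,0.008,0],[0,0.008,0.09],[0,0.008,0.19],[0,0.008,0.28],[0,0.008,0.37],[0.02,0.08,0.37],[0.045,0.17,0.37],[0.062,0.254,0.37],[0.062,0.254,0.37],[0.062,0.254,0.288],[0.062,0.254,0.288],[0.062,0.254,0.288],[0.062,0.254,0.288],[0.062,0.254,0.288],[0.062,0.254,0.288],[0.062,0.254,0.288]],"spin":[0,0,0,0,0,0,0,0,0,0,0,0,0,0,0,0,0,0,0,0]}' 15
python3 - <<'E'
from h import *
s=snap('side','side9.png')
cv2.imwrite('pics/side9z.png',cv2.resize(s['pixels'][195:295,215:325],None,fx=6,fy=6,interpolation=cv2.INTER_CUBIC))
st=arm.get_state();print(st['force'],st['eef_pos'],st['width'])
c=np.array([.5923,.1368])
for a in(40,32,24,20):
    print(a,(.03*np.array([np.cos(np.radians(a))-np.cos(np.radians(40)),np.sin(np.radians(a))-np.sin(np.radians(40))])/.5).round(4))
E
```

```text
t: 17.05
eef_pos: [0.6152, 0.1567, 0.222]
ee_rot: [-2.603, 1.57, 0.437]
force: [-1.3, -0.1, 2.9]
width: 0.0125
[-1.43379238 -0.26641603  3.43509263] [0.61519087 0.15668491 0.22207195] 0.012515697461301212
40 [0. 0.]
32 [ 0.0049 -0.0068]
24 [ 0.0089 -0.0142]
20 [ 0.0104 -0.018 ]
```

View pics/side9z.png

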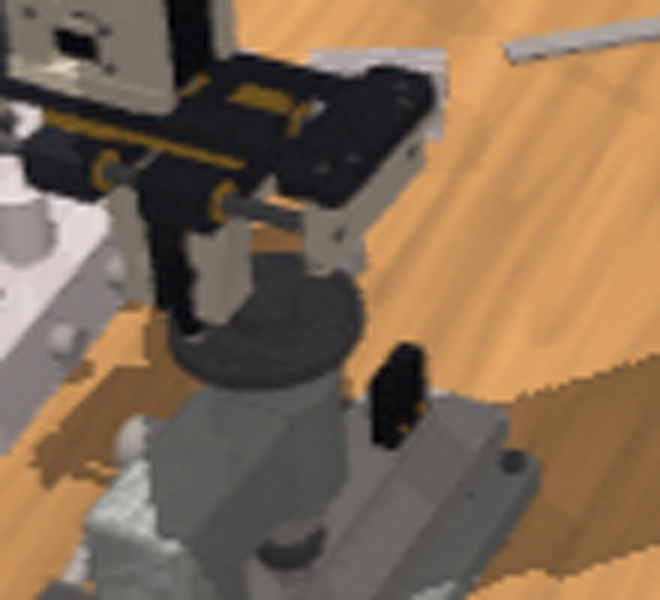

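```bash
python3 -m handwheel '{"gripper":[-1,-1,-1,-1],"travel":[[0.005,-0.0068,0],[0.009,-0.0145,0],[0.009,-0.0145,0],[0.009,-0.0145,0]],"spin":[0,0,0,0]}'
```

```text
t: 17.5
eef_pos: [0.6199, 0.149, 0.2218]
ee_rot: [2.982, 1.57, -0.261]
force: [-1.6, -0.6, 4.3]
width: 0.0124
```

```bash
python3 -m handwheel '{"gripper":[0,0,0,0,0,0,0,0,0,0,0,0,-1,-1,-1,-1,-1],"travel":[[0,0,0],[0,0,0],[0,0,0.082],[-0.02,-0.08,0.082],[-0.045,-0.17,0.082],[-0.071,-0.232,0.082],[-0.071,-0.232,0.03],[-0.071,-0.232,-0.06],[-0.071,-0.232,-0.15],[-0.071,-0.232,-0.24],[-0.071,-0.232,-0.287],[-0.071,-0.232,-0.287],[-0.071,-0.232,-0.287],[-0.071,-0.232,-0.287],[-0.071,-0.232,-0.287],[-0.071,-0.232,-0.287],[-0.071,-0.232,-0.287]],"spin":[0,0,0,0,0,0,0,0,0,0,0,0,0,0,0,0,0]}' 25
```

```text
t: 19.2
eef_pos: [0.5845, 0.0337, 0.0788]
ee_rot: [-2.713, 1.569, 0.328]
force: [-2.3, 0.1, 5.2]
width: 0.0139
```

Relieve z a little, then feel.

```bash
python3 -m handwheel '{"gripper":[-1,-1],"travel":[[0,0,0.002],[0,0,0.002]],"spin":[0,0]}'; python3 -m handwheel '{"gripper":[-1,-1],"travel":[[0,-0.004,0],[0,-0.008,0]],"spin":[0,0]}'; python3 -m handwheel '{"gripper":[-1,-1],"travel":[[0,0.004,0],[0,0.008,0]],"spin":[0,0]}';  python3 -m handwheel '{"gripper":[-1,-1],"travel":[[0,-0.004,0],[0,-0.008,0]],"spin":[0,0]}'
```

```text
t: 19.4
eef_pos: [0.5841, 0.0338, 0.0788]
ee_rot: [-2.389, 1.57, 0.651]
force: [-0.5, 2.2, 2.2]
width: 0.0137
t: 19.6
eef_pos: [0.5845, 0.0305, 0.0788]
ee_rot: [-2.269, 1.569, 0.772]
force: [0.7, 7.1, 1.0]
width: 0.0138
t: 19.8
eef_pos: [0.5838, 0.0323, 0.0788]
ee_rot: [1.33, 1.569, -1.913]
force: [-0.4, -6.5, 2.4]
width: 0.014
t: 20.0
eef_pos: [0.5845, 0.0305, 0.0788]
ee_rot: [-2.233, 1.569, 0.808]
force: [-0.3, 6.3, 2.1]
width: 0.014
```

```bash
python3 -m handwheel '{"gripper":[-1,-1,-1,-1],"travel":[[-0.0005,-0.005,0.001],[-0.001,-0.01,0.001],[-0.0015,-0.015,0.001],[-0.002,-0.02,0.001]],"spin":[0,0,0,0]}'; python3 -m handwheel '{"gripper":[-1,-1],"travel":[[-0.0005,-0.005,0],[-0.001,-0.01,0]],"spin":[0,0]}'; python3 -m handwheel '{"gripper":[-1,-1,-1,-1],"travel":[[-0.0005,-0.005,0],[-0.001,-0.01,0],[-0.0015,-0.015,0],[-0.002,-0.02,0]],"spin":[0,0,0,0]}'; python3 -m handwheel '{"gripper":[-1,-1,-1],"travel":[[-0.0005,-0.005,0],[-0.001,-0.01,0],[-0.0015,-0.015,0]],"spin":[0,0,0]}'
```

```text
t: 20.4
eef_pos: [0.5832, 0.0204, 0.0788]
ee_rot: [-1.957, 1.569, 1.083]
force: [0.6, 5.2, -1.0]
width: 0.0137
t: 20.6
eef_pos: [0.5827, 0.0154, 0.0788]
ee_rot: [-2.007, 1.569, 1.034]
force: [0.6, 5.2, -1.7]
width: 0.0137
t: 21.0
eef_pos: [0.5815, 0.005, 0.0788]
ee_rot: [-1.76, 1.57, 1.281]
force: [1.1, 1.5, -1.2]
width: 0.0142
t: 21.3
eef_pos: [0.5804, -0.0035, 0.079]
ee_rot: [0.602, 1.57, -2.641]
force: [0.5, 0.5, -1.6]
width: 0.0139
```

```bash
python3 -m handwheel '{"gripper":[-1,-1,-1,-1,-1],"travel":[[-0.004,-0.04,0.001],[-0.008,-0.08,0.001],[-0.014,-0.14,0.01],[-0.016,-0.16,0.06],[-0.016,-0.16,0.1]],"spin":[0,0,0,0,0]}'
python3 -m handwheel '{"gripper":[-1,-1,-1,-1,-1,-1,-1,-1,-1,-1,-1],"travel":[[-0.02,-0.05,0],[-0.05,-0.13,0],[-0.1,-0.22,0],[-0.14,-0.31,0],[-0.18,-0.39,0],[-0.2,-0.42,0],[-0.2,-0.426,-0.08],[-0.2,-0.426,-0.14],[-0.2,-0.426,-0.165],[-0.2,-0.426,-0.172],[-0.2,-0.426,-0.172]],"spin":[0,-0.05,-0.1,-0.15,-0.2,-0.2,-0.2,-0.2,-0.2,-0.2,-0.2]}'
```

```text
t: 21.8
eef_pos: [0.5718, -0.085, 0.1294]
ee_rot: [0.472, 1.569, -2.772]
force: [0.5, 1.1, -0.1]
width: 0.0141
t: 22.9
eef_pos: [0.473, -0.2961, 0.0434]
ee_rot: [1.023, 1.57, -2.376]
force: [-0.1, -0.2, -1.4]
width: 0.0137
```

```bash
python3 -m handwheel '{"gripper":[-1,-1,-1,-1],"travel":[[0,0,-0.004],[0,0,-0.008],[0,0,-0.0085],[0,0,-0.0085]],"spin":[0,0,0,0]}'
python3 -m handwheel '{"gripper":[0,0,0,0,0,0,0,0,0],"travel":[[0,0,0.0],[0,0,0],[0,0,0],[0,0,0.06],[0,0,0.15],[0,0,0.25],[0,0,0.3],[0,0,0.3],[0,0,0.3]],"spin":[0,0,0,0,0,0,0,0,0]}'
python3 - <<'E'
from h import *
s=snap('side','side10.png');t=snap('top','top10.png')
cv2.imwrite('pics/side10z.png',cv2.resize(s['pixels'][150:350,205:435],None,fx=3,fy=3,interpolation=cv2.INTER_CUBIC))
E
```

```text
t: 23.3
eef_pos: [0.4729, -0.296, 0.0393]
ee_rot: [-3.112, 1.57, -0.228]
force: [-0.8, -0.1, -0.5]
width: 0.014
t: 24.2
eef_pos: [0.4727, -0.2959, 0.1893]
ee_rot: [-2.877, 1.569, 0.006]
force: [-0.7, -0.1, -0.6]
width: 0.0441
```

View pics/side10z.png

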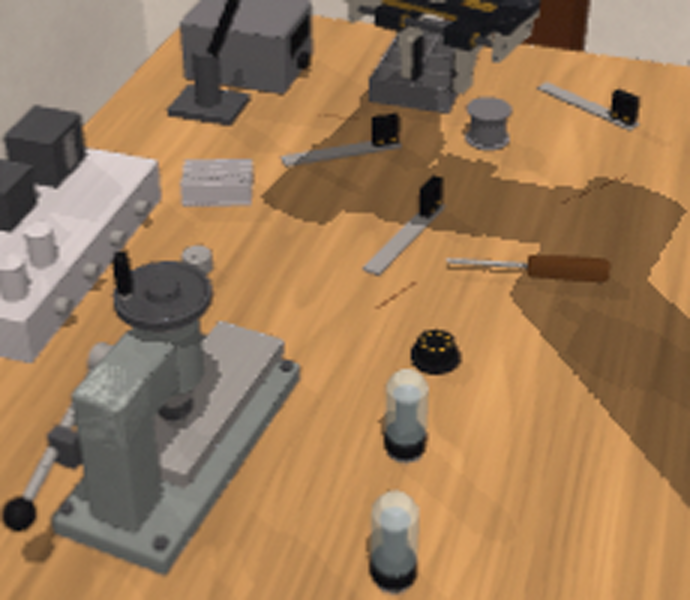

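View pics/top10.png

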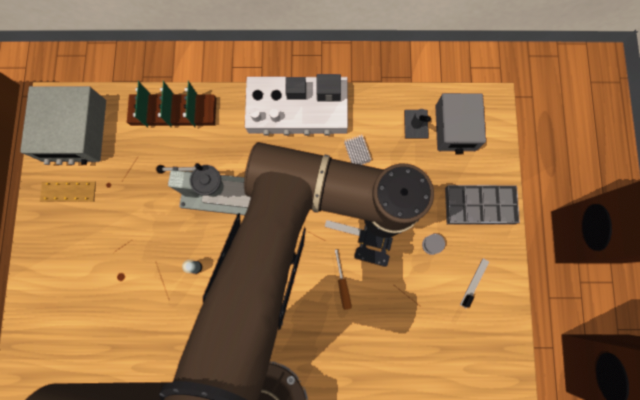

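The side picture shows the gauge flat on the desk and released, with its tip near (375,270) in the zoom. Nothing is under the punch, and the bystanders stand where they were. I am handing in.

```bash
python3 -c "
from station import arm
print(arm.job_done(), arm.get_state()['t'])"
```

```text
the job is handed in; nothing more can be done
the job is handed in; nothing more can be done
```

The job is done and handed in at about 24 s of the 72 s allowed. There was no verdict to read back.

- **Setting the gauge:** I slid the gauge flat under the punch, with its tip about 24 mm past the axis. I wound the handwheel about 230° clockwise and felt a drag of about 4 N, then added about 17° and felt 6 to 7 N.
- **Drawing it out:** During the draw the pull read 5.2 N with the tip about 10 mm and again 5 mm past the axis. It fell to about 0.5 N once the tip was out. I did not touch the wheel after that.
- **Last checks:** The final pictures show the gauge lying flat and released at its starting place on the desk. The bystanders look unmoved in the side picture, and nothing is under the punch. In the top picture the arm hid part of the desk.

**What was less certain or went wrong:**
- **Wrist contact:** On the first slide-in something pushed up on the arm with about 11 N, most likely the crank handle under the wrist. I took the gauge higher on its grip after that and it did not recur.
- **Cameras:** The two cameras disagreed by 4 to 7 mm along y. I trusted the top view, and the crank's measured path later put the press axis within 1 mm of it.
- **Punch force and height:** I could not measure either directly. I judge the punch pressed with about 6 to 7 N, from the pull and an assumed friction of 0.4.

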